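# Set the bench dogs and hold the spring jaw open

### The job

Get the spring-jaw board ready for the hardwood block: take the two brass bench dogs from the wooden rack and drop one upright into each of the two dog holes farthest from the jaw, right down until the head sits on the board, and let go of them. Then pull the jaw back by its black handle until its pointer stands over the red index clip, and keep it there against the spring: finish while still holding the handle, so that I can lay the block in. Leave the other things on the bench where they are.

Things in the scene. Friction and masses are not known exactly. Their poses are not given: they have to be found in the camera images.
- dog_board: Plywood board 310 x 180 x 24 mm, fixed. x axis along the slide: the jaw is pulled towards -x. Origin on the underside; reaches x = -175 to +135, y = -90 to +90 mm. Four 20.5 mm through-holes, chamfered, at x = 98 (far row) and 62 mm (near row, stays empty), y = -38 and +38 mm. Aluminium spring housing at x = -85 to -40 mm, y = -52 to +52 mm, 34 mm high above the board.
- far_hole_a (a point): Centre of the mouth of the far-row dog hole at y = -38 mm, on the board's top face; axes as dog_board.
- far_hole_b (a point): Centre of the mouth of the far-row dog hole at y = +38 mm, on the board's top face; axes as dog_board.
- dog_rack: Dark wooden rack block, 56 x 176 x 30 mm, fixed, with three holes of 22 mm in a row along its y axis at y = -55, 0 and +55 mm; the dogs stand in the two outer ones. Origin at the centre of the underside. The brown tool chest stands to its left: a box 0.22 m high beyond y = 0.475 m.
- bench_dog_1: Brass bench dog, about 140 g: shank 19 mm in diameter and 20 mm long with a tapered foot, then a plain round head 26 mm in diameter, 26 mm high. Origin at the centre of the foot, z up its axis (head z = 20 to 46 mm). Starts upright in the rack, the underside of its head on the rack's top; in a dog hole the head rests on the board.
- bench_dog_2: The other bench dog, identical; either dog may go in either far hole.
- bench_dog_1_shoulder (a point): Centre of the underside of the head of bench_dog_1, 20 mm above its foot.
- bench_dog_2_shoulder (a point): Centre of the underside of the head of bench_dog_2, 20 mm above its foot.
- spring_jaw (a joint): Slide of the jaw, m: 0 at rest on its stop (pressed towards the dog holes by a spring), grows as it is pulled along the board's -x, end stop 0.05. Takes about 6 N to start, 12 N at 0.03; let go, it springs back. Jaw: aluminium bar with a wooden face, 112 mm wide, top 34 mm above the board, face at board x = 45 mm at rest.
- handle (a point): Grip point of the jaw's handle: an upright black round post, 24 mm in diameter with a 27 mm head, standing from 19 to 76 mm above the board's top; this point is on its axis, 55 mm above the board. Axes as dog_board. Moves with the jaw; at rest at board x = -132 mm, its axis 47 mm in front of the spring housing.
- pointer_tip (a point): The pointer of the jaw, on its +y side, above the steel rule; it moves with the jaw.
- index_clip: Red index clip on the steel rule, 8 mm wide along the slide; origin at its middle, under the pointer's path. The pointer stands exactly over it when the jaw is pulled back by the distance that lies between pointer_tip and this point at the start (20 to 36 mm). Set by hand, it does not move.
- hardwood_block: Brown hardwood block, 55 x 85 x 42 mm, which will be laid in afterwards by hand; stays where it is.
- wax_tin: Round tin with a green lid, 87 mm in diameter, 30 mm high; stays where it is.
- masking_tape: Roll of masking tape, 105 mm in diameter, 25 mm high; stays where it is.
- glue_bottle: White glue bottle with a red nozzle, 62 mm in diameter, 187 mm high; stays where it is.
- carver_mallet: Wooden mallet lying on the bench, 250 mm long; stays where it is.
There are look-alikes about, which are no part of the job. What is shaped like the bench_dog_1 but green or white is not meant.

How it is judged:
By the outcome, as a careful person would: the job done as asked, in the order asked, and still so for the second after the job is handed in, while the arm keeps its last pose, push and grip.
It also fails if it takes over 58 s, if anything falls off the work surface, if the arm or the gripper's body presses on something with over 40 N, if the wrist force passes 120 N, or if a joint passes its speed limit or range.

### The arm

A 6-joint arm with a two-finger parallel gripper is mounted at the origin on a cart in front of the work surface, level with it; the furniture and walls round the work are solid. World frame = base frame: x ahead of the robot, y to its left, z up, the work surface at z = 0. Lengths are in mm, angles in rad, forces in N, time in s.
With the tool pointing down it reaches from about 350 to 875 mm from the base axis. Payload 15.5 kg.
Tool frame: the origin (TCP) lies between the finger pads; the fingertips stand 11 mm ahead of it and the grasp point (between the pads) lies 8 mm behind it; z points along the fingers, y is the direction in which the jaws open and shut (so a half turn about z gives the same grasp; the last joint's range is limited). The gripper opens to 85 mm and grips with 20 to 120 N. Pads are 22 mm wide; open, the fingers measure 114 mm over their backs; the gripper's body (76 mm by 85 mm) begins 54 mm behind the grasp point. The pads swing forward as they close: fully open they stand 13 mm farther back than shut.
Start: joints at [-1.21, 0.494, 1.345, -0, 1.302, -0.096], TCP at [275.675, -560.919, 242.277] pointing down, gripper open.
Joint ranges: [-2.91, 2.91], [-0.82, 2.16], [0.22, 2.67], [-1.22, 4.37], [0.12, 2.79], [-3.08, 3.08]. Speed limits (rad/s): [1.89, 1.89, 2.57, 3.01, 3.01, 3.01].

### API

Orientations are given as [roll, pitch, yaw] about the fixed x, y, z axes, in that order (R = Rz(yaw) Ry(pitch) Rx(roll)).
In Python, from cell import env, eyes gives the robot as it stands. Calls block until the motion is done:
- env.goto(position, orientation): joint-space move of the TCP to a pose.
- env.movel(position, ori=None, feed=150): straight line of the TCP; ori=None keeps the orientation; feed is the mean speed in mm/s.
- env.move_j(angles): joint-space move.
- env.open_gripper() and env.clamp(): open the fingers fully, or close them until they stop; the grip force is fixed at half the most.
- env.dwell(seconds).
- env.solve_ik(position, orientation): joint angles nearest the present ones, or None.
- env.read_state(): the state.
- eyes.read_camera(name): name is "scene" or "top"; returns a dict with "color" (480x640x3 uint8, blue, green, red), "mtx" (3x3 intrinsics, pixels), "rvec" (rotation vector, rad) and "tvec" (3), from world to camera coordinates, as OpenCV has them. Camera axes: x right, y down, z forward; pixel columns grow to the right and rows downward; lengths in mm; the calibration is good to about 2 mm. A picture is of the moment at which its call begins. There is no depth.
A pose or a line that the arm cannot do raises env.IKError and nothing moves.
- env.hand_in(): hands the job in, once; it reports no verdict.
Trained networks look in the newest picture that a camera, given by its name, has taken for a name from the list of things; names that differ only in an ending like _2 or _b are one class to them, and where a whole thing is asked for, a point or a joint stands for the part that bears it (a point fixed in the world has none). Each returns a list of dicts, best first, with "p" (0 to 1); they miss things now and then, are a little off and sometimes report something else, mostly with a low value. They report only what shows in the picture. A call takes as long as a camera call. They do not tell look-alikes from the thing itself.
- eyes.find_in(label, camera): "location" ([column, row] as shares, 0 to 1, of the picture: columns of its width, rows of its height, amid what is visible of it).
- eyes.trace(label, camera): "pixels" (480x640 bool, what is visible of it) and "location" ([column, row] as shares, 0 to 1, of the picture: columns of its width, rows of its height, amid what is visible of it).
The state is a dict: "time": time; "joint_pos": joint angles; "dq": joint speeds; "effort": joint torques, N m; "ee_pos": TCP position; "tool_rot": TCP orientation; "contact_force": force on the tool from outside, world axes, zero at the start; "wrist_torque": the same for the moment, N m; "gripper_width": finger opening in mm.
Only numpy, scipy, OpenCV 4.12 (cv2) and the standard library are available. Lean on these libraries where they do the work, as an engineer would, in place of code of your own. Each camera call takes 0.05 s, during which the arm holds its last target. There are 200 camera calls.

## Working session

There is one attempt and no reset: what is moved stays moved. The work goes in short steps, each a Python script; the robot and the scene stay as the last script left them, time stands still between calls to the robot, and variables do not carry over. Pictures are saved under pics/ and viewed, about 8 in all and at most 12, crops included, and the job is handed in when it is done.

```bash
mkdir -p pics; ls; cat > h.py <<'E'
import numpy as np, cv2
from cell import env, eyes
def cam(n):
    c=eyes.read_camera(n); R=cv2.Rodrigues(np.array(c["rvec"],float))[0]
    return c, np.array(c["mtx"],float), R, np.array(c["tvec"],float).ravel()
def ray(C,px):
    c,K,R,t=C; d=R.T@np.linalg.solve(K,[px[0],px[1],1]); return -R.T@t, d
def at_z(C,px,z):
    o,d=ray(C,px); return o+d*(z-o[2])/d[2]
def proj(C,P):
    c,K,R,t=C; return cv2.projectPoints(np.atleast_2d(np.array(P,float)),np.array(c["rvec"],float),t,K,None)[0][:,0]
def tri(C1,p1,C2,p2):
    (o1,d1),(o2,d2)=ray(C1,p1),ray(C2,p2); s=np.linalg.lstsq(np.c_[d1,-d2],o2-o1,rcond=None)[0]
    a,b=o1+s[0]*d1,o2+s[1]*d2; return (a+b)/2,np.linalg.norm(a-b)
E
python3 - <<'E'
from h import *
for n in("scene","top"):
    C=cam(n); cv2.imwrite(f"pics/{n}0.png",C[0]["color"]); print(n,C[1].round(1).tolist(),ray(C,[320,240])[0].round())
    for l in("dog_board","dog_rack","bench_dog_1","bench_dog_1_shoulder","far_hole_a","handle","pointer_tip","index_clip","spring_jaw"):
        print(l,[(round(r["p"],2),[round(r["location"][0]*640,1),round(r["location"][1]*480,1)]) for r in eyes.find_in(l,n)])
print(env.read_state())
E
```

```text
pics
scene [[520.0, 0.0, 323.9], [0.0, 520.0, 241.6], [0.0, 0.0, 1.0]] [-303.  593.  772.]
dog_board [(0.87, [311.4, 302.0])]
dog_rack [(0.62, [309.3, 305.7]), (0.59, [202.8, 337.6])]
bench_dog_1 [(0.75, [174.3, 330.0]), (0.64, [217.4, 358.5]), (0.63, [219.2, 299.5]), (0.62, [165.4, 381.2]), (0.52, [225.7, 320.3]), (0.41, [317.7, 293.8])]
bench_dog_1_shoulder [(0.73, [168.7, 377.2]), (0.72, [216.7, 360.1]), (0.6, [309.2, 304.4]), (0.59, [216.9, 299.0]), (0.51, [227.4, 262.5]), (0.46, [226.6, 318.3])]
far_hole_a [(0.84, [309.6, 304.1])]
handle [(0.91, [316.3, 296.8])]
pointer_tip [(0.71, [315.8, 294.8])]
index_clip []
spring_jaw [(0.69, [317.6, 296.4])]
top [[441.2, 0.0, 317.2], [0.0, 441.2, 238.0], [0.0, 0.0, 1.0]] [ 373.  -15. 1490.]
dog_board [(0.56, [305.3, 270.3])]
dog_rack [(0.82, [212.4, 255.4])]
bench_dog_1 [(0.62, [193.5, 251.6]), (0.59, [204.6, 281.4]), (0.52, [227.8, 261.0]), (0.5, [415.5, 286.1]), (0.41, [178.7, 281.1])]
bench_dog_1_shoulder [(0.69, [414.9, 283.7]), (0.61, [228.7, 257.6]), (0.58, [240.6, 227.5]), (0.38, [176.9, 281.4]), (0.33, [210.8, 256.3])]
far_hole_a [(0.74, [305.3, 271.6])]
handle [(0.67, [296.7, 270.8])]
pointer_tip []
index_clip []
spring_jaw [(0.64, [292.6, 276.8])]
{'time': 1.0, 'joint_pos': array([-1.20950925e+00,  4.93588865e-01,  1.34552105e+00,  1.16644057e-05,
        1.30248255e+00, -9.54976823e-02]), 'dq': array([ 1.31715959e-03, -5.36853926e-05, -1.13683905e-04, -1.11279394e-03,
        8.67756171e-04, -6.20335863e-04]), 'effort': array([ 3.10200790e-03, -8.82031417e+01, -3.84258020e+01,  2.21992154e-04,
        1.05091614e-03,  1.27234705e-05]), 'ee_pos': array([ 275.67157837, -560.91473251,  242.27675022]), 'tool_rot': array([ 3.14159139e+00, -1.11774248e-05,  4.56781663e-01]), 'contact_force': array([-0.50322366,  0.57236274,  0.62172485]), 'wrist_torque': array([-0.00287043,  0.06398063,  0.01742322]), 'gripper_width': 85.65706188052687}
```

```bash
python3 - <<'E'
import cv2
s=cv2.imread("pics/scene0.png");t=cv2.imread("pics/top0.png")
cv2.imwrite("pics/s1.png",cv2.resize(s[220:445,120:420],None,fx=2.66,fy=2.66,interpolation=3))
cv2.imwrite("pics/t1.png",cv2.resize(t[195:345,160:360],None,fx=4,fy=4,interpolation=3))
E
```

```text
(no output)
```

View pics/scene0.png

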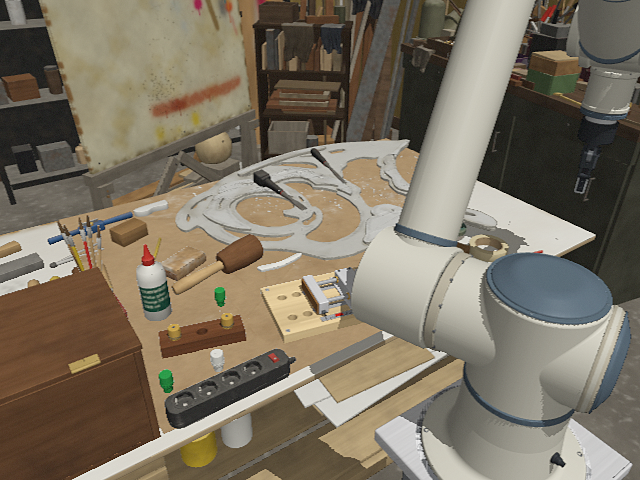

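View pics/s1.png

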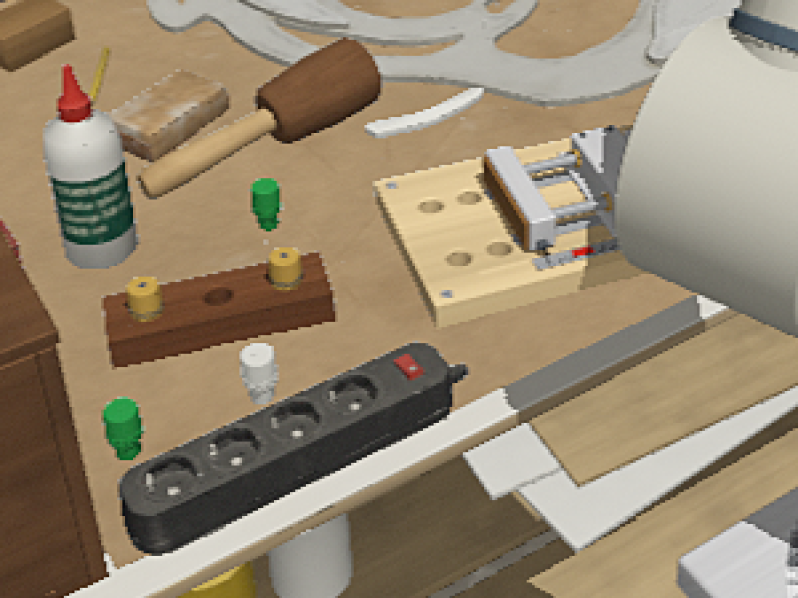

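View pics/t1.png

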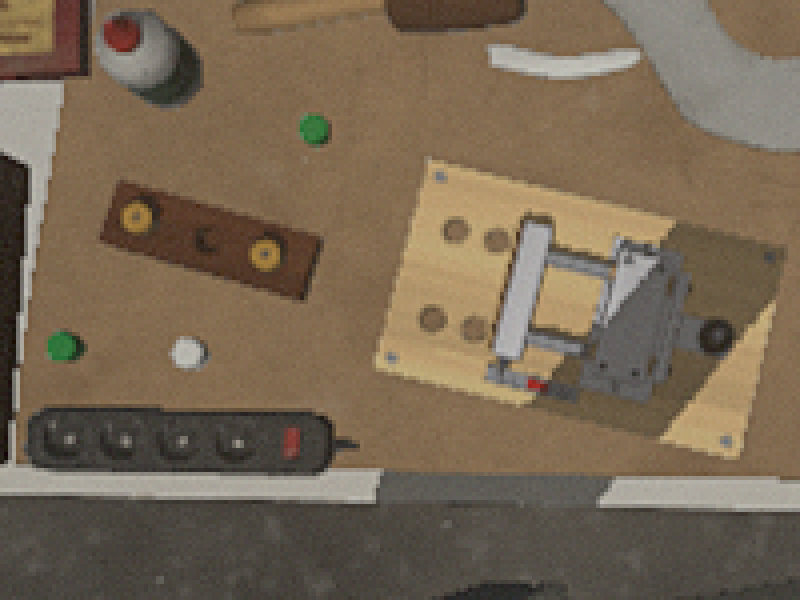

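The view shows the two brass dogs standing in the dark rack, scene px ≈ (174,330) and (227,320), top px ≈ (194,249) and (226,259). The green look-alikes (scene (167,380) and (220,296)) and the white one (217,358) stand on the bench itself and are not meant. Only the two brass ones fit the description. In the top picture the board's holes lie to the left. The clip is at ≈ (294,291) and the handle at ≈ (339,279).

```bash
cat > fit.py <<'E'
from h import *
from scipy.optimize import least_squares
def bw(p,P):
    P=np.atleast_2d(np.array(P,float)); c,s=np.cos(p[2]),np.sin(p[2])
    return np.c_[p[0]+c*P[:,0]-s*P[:,1],p[1]+s*P[:,0]+c*P[:,1],P[:,2]]
def blob(img,px,r,sc,f):
    """subpixel centroid of a weighted mask round px"""
    x0,y0=int(round(px[0]-r)),int(round(px[1]-r)); n=int(2*r+1)
    w=f(img[y0:y0+n,x0:x0+n].astype(float)); yy,xx=np.mgrid[y0:y0+n,x0:x0+n]
    m=(xx-px[0])**2+(yy-px[1])**2<=r*r; w=np.clip(w,0,None)*m
    return np.array([(w*xx).sum(),(w*yy).sum()])/w.sum()
E
python3 - <<'E'
from fit import *
T=cam("top");S=cam("scene")
o=lambda q:[160+q[0]/4-.375,195+q[1]/4-.375]
so=lambda q:[120+q[0]/2.66-.3,220+q[1]/2.66-.3]
H=[(98,-38,24),(98,38,24),(62,-38,24),(62,38,24)]
tq=[o(q) for q in[(455,230),(432,319),(496,240),(474,329)]]
sq=[so(q) for q in[(431,207),(459,259),(470,199),(499,249)]]
dark=lambda p:np.percentile(p.sum(2),75)-60-p.sum(2)
for k in range(4):
    for _ in range(3):
        tq[k]=blob(T[0]["color"],tq[k],4.5,1,dark); sq[k]=blob(S[0]["color"],sq[k],5.5,1,dark)
print("holes top",np.round(tq,1).tolist(),"scene",np.round(sq,1).tolist())
p0=[400,80,1.4]
def res(p,C,q,P): return (proj(C,bw(p,P))-np.array(q)).ravel()
fs={}
for n,f in(("top",lambda p:res(p,T,tq,H)),("scene",lambda p:res(p,S,sq,H)),("both",lambda p:np.r_[res(p,T,tq,H),res(p,S,sq,H)])):
    r=least_squares(f,p0,x_scale=[10,10,.05]); print(n,r.x.round(3),"rms",np.sqrt(np.mean(r.fun**2)).round(2)); fs[n]=r.x
    print("   holes",bw(r.x,H[:2]).round(1).tolist())
# corners for check
c=[(135,-90,24),(135,90,24),(-175,-90,24),(-175,90,24)]
cq=np.array([o(q) for q in[(428,157),(375,370),(787,245),(742,460)]])
r=least_squares(lambda p:res(p,T,cq,c),p0,x_scale=[10,10,.05]);print("corners top",r.x.round(3),r.fun.round(1)); print("   holes",bw(r.x,H[:2]).round(1).tolist())
# dogs : brass mask
def brass(p):
    h=cv2.cvtColor(p.astype(np.uint8),cv2.COLOR_BGR2HSV).astype(int)
    return ((h[...,0]>15)&(h[...,0]<32)&(h[...,1]>110)&(h[...,2]>90)).astype(float)
for a,b in(((194,249),(174,332)),((226.3,258.5),(227,321))):
    ta=a;sb=b
    for _ in range(3): ta=blob(T[0]["color"],ta,8,1,brass); sb=blob(S[0]["color"],sb,10,1,brass)
    # scene blob centre ~ mid of head incl top; use z 45
    print("dog top",ta.round(1),at_z(T,ta,54).round(1),"scene",sb.round(1),at_z(S,sb,44).round(1))
print("bottle base guess",at_z(S,so([98,255]),0).round())
red=lambda p:p[...,2]-1.6*np.maximum(p[...,0],p[...,1])
ct=blob(T[0]["color"],o((537,384)),5,1,red);cs=blob(S[0]["color"],so((583,252)),6,1,red)
print("clip",ct,cs,tri(T,ct,S,cs))
hd=eyes.find_in("handle","top");print("handle pred px",proj(T,bw(fs["both"],[(-132,0,100)])),o((717,336)))
W=fs["both"]
print("clip board x",[( np.array([[np.cos(W[2]),np.sin(W[2])],[-np.sin(W[2]),np.cos(W[2])]])@(at_z(C,q,45)[:2]-W[:2])).round(1) for C,q in((T,ct),(S,cs))])
x,y=np.array(cs).astype(int)
a=cv2.resize(S[0]["color"][y-20:y+20,x-35:x+20],None,fx=12,fy=12,interpolation=cv2.INTER_CUBIC)[:,:396*2]
x,y=np.array(ct).astype(int)
b=cv2.resize(T[0]["color"][y-20:y+12,x-25:x+30],None,fx=12,fy=12,interpolation=cv2.INTER_CUBIC)
v=np.vstack([a,b]);cv2.imwrite("pics/ptr.png",cv2.resize(v,None,fx=.69,fy=.69)); print(v.shape)
E
```

```text
holes top [[273.2, 252.1], [267.5, 274.3], [283.8, 254.8], [278.0, 277.0]] scene [[282.0, 297.3], [292.8, 317.0], [297.2, 293.8], [308.2, 313.2]]
top [487.251  31.522   1.352] rms 0.06
   holes [[545.6, 118.9, 24.0], [471.5, 135.4, 24.0]]
scene [483.513  28.798   1.347] rms 0.17
   holes [[542.3, 115.9, 24.0], [468.2, 132.8, 24.0]]
both [485.051  29.48    1.35 ] rms 0.55
   holes [[543.6, 116.8, 24.0], [469.5, 133.4, 24.0]]
corners top [488.217  29.948   1.357] [ 0.2  0.7 -0.1 -0.2  0.4  0.1 -0.4 -0.6]
   holes [[546.1, 117.7, 24.0], [471.9, 133.8, 24.0]]
dog top [193.5 249. ] [546.8 377.3  54. ] scene [173.8 331.7] [544.4 375.1  44. ]
dog top [225.9 258.4] [518.4 270.1  54. ] scene [226.7 320.1] [517.1 268.2  44. ]
bottle base guess [670. 375.   0.]
clip [293.27599715 290.67307692] [338.39886929 314.16454308] (array([418.03744695,  46.87020056,  27.10769637]), np.float64(3.963222984196153))
handle pred px [[339.61079199 279.14905456]] [338.875, 278.625]
clip board x [array([ 3.2, 68.7]), array([ 9.6, 90. ])]
(864, 660, 3)
```

View pics/ptr.png

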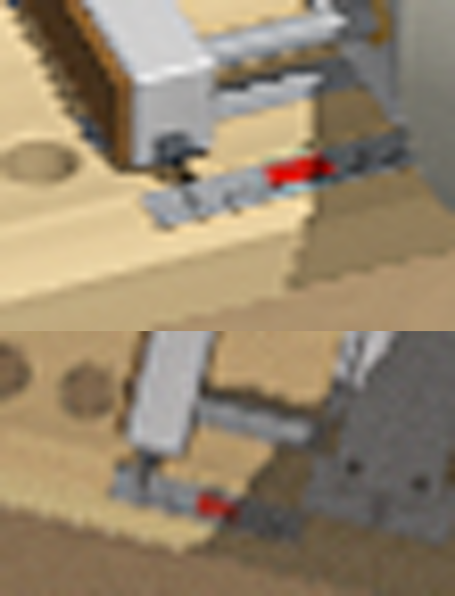

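Scene shows the pointer's tip at ≈ (324.6,314.6) and the clip at (338.4,314.2); in top they are at (285.1,289.3) and (293.3,290.7), so about 28 mm of pull. The two cameras disagree by a steady 3 mm, so I'll calibrate them on a dog held in the gripper. I'll pinch each dog in two perpendicular directions so it's centred on the TCP.

```bash
cat >> fit.py <<'E'
def st(m=""):
    s=env.read_state(); print(m,"t",round(s["time"],2),"pos",s["ee_pos"].round(1),"F",s["contact_force"].round(1),"M",s["wrist_torque"].round(2),"w",round(s["gripper_width"],1),flush=True); return s
def pick(xy,psi1,psi):
    D=lambda a:[np.pi,0,a]
    env.goto([*xy,125],D(psi1)); env.movel([*xy,44],feed=150); st("over")
    env.clamp(); st("clamp1"); env.open_gripper()
    env.goto([*xy,44],D(psi)); env.clamp(); st("clamp2")
    env.movel([*xy,115],feed=150); st("lifted")
def brass(p):
    h=cv2.cvtColor(p.astype(np.uint8),cv2.COLOR_BGR2HSV).astype(int)
    return ((h[...,0]>15)&(h[...,0]<32)&(h[...,1]>110)&(h[...,2]>90)).astype(float)
E
python3 - <<'E'
from fit import *
T=cam("top");S=cam("scene");W=1.351;d=np.array([np.cos(W),np.sin(W)])
for C,p,c in((T,(285.1,289.3),(293.28,290.67)),(S,(324.6,314.6),(338.4,314.16))):
    for z in(26,30): print("pull",z,((at_z(C,p,z)-at_z(C,c,26))[:2]@d).round(1))
pick((518,269),2.398,.827)
env.goto([544,117.4,100],[np.pi,0,.827]); st("above hole")
T=cam("top");S=cam("scene")
cv2.imwrite("pics/hold_t.png",T[0]["color"]);cv2.imwrite("pics/hold_s.png",S[0]["color"])
pos=env.read_state()["ee_pos"]
print("shoulder/foot px top",proj(T,[pos-[0,0,14],pos-[0,0,34]]).round(1).tolist(),"scene",proj(S,[pos+[0,0,12],pos-[0,0,14],pos-[0,0,34]]).round(1).tolist())
x,y=proj(S,[pos-[0,0,20]])[0].astype(int)
cv2.imwrite("pics/c1.png",cv2.resize(S[0]["color"][y-45:y+45,x-50:x+50],None,fx=7,fy=6.6,interpolation=cv2.INTER_CUBIC)); print(x,y)
E
```

```text
pull 26 27.3
pull 30 27.0
pull 26 29.3
pull 30 31.2
over t 5.0 pos [518.4 269.1  44.5] F [ 0.1  0.4 -0.5] M [0.03 0.01 0.01] w 85.6
clamp1 t 5.59 pos [518.2 269.1  44.5] F [-1.5 -0.7  8.7] M [-0.08  0.26  0.02] w 23.8
clamp2 t 8.27 pos [518.2 268.9  44.2] F [-0.4 -2.4  5.5] M [-0.36 -0.   -0.02] w 23.8
lifted t 8.89 pos [517.6 268.9 114.4] F [ 0.   0.5 -3.2] M [0.02 0.03 0.01] w 24.1
above hole t 9.56 pos [543.6 116.9  99.1] F [ 0.2  0.8 -1.7] M [ 0.06 -0.01 -0.03] w 24.1
shoulder/foot px top [[271.9, 250.5], [272.5, 251.3]] scene [[280.1, 266.2], [280.4, 275.7], [280.7, 282.8]]
280 277
```

View pics/c1.png

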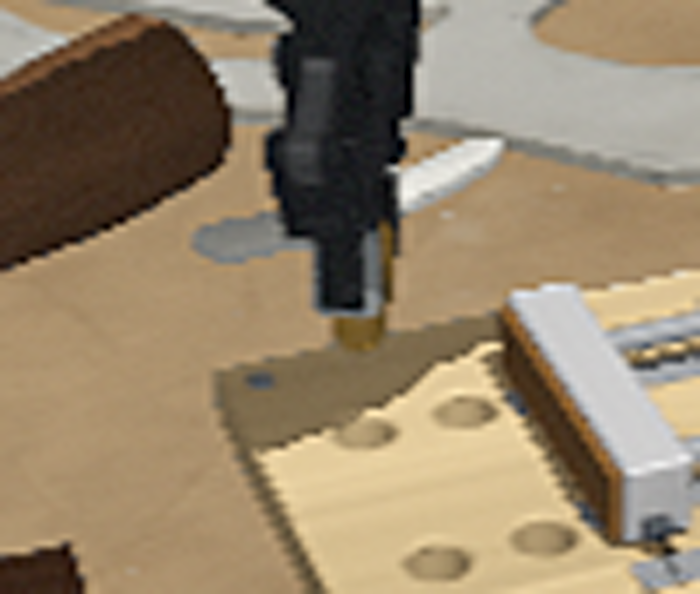

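The foot of the held dog shows at scene ≈ (281,283–285) against a predicted (280.7,282.8). The scene camera therefore agrees with the robot, and I use its hole positions. Now I insert with force checks.

```bash
cat >> fit.py <<'E'
def insert(xy,psi,zoff=0.,lim=12):
    """step down at xy; spiral about it when the foot lands on the board"""
    D=[np.pi,0,psi]; offs=[(0,0)]+[(r*np.cos(a),r*np.sin(a)) for r in(1.2,2.2) for a in np.arange(0,6.2,1.047)]
    env.movel([*xy,66],D,feed=120); env.dwell(.2); f0=st("above")["contact_force"]
    for o in offs:
        q=np.array(xy)+o
        env.movel([*q,58],feed=60)
        z=58
        while z>36:
            z-=2; env.movel([*q,z],feed=50); s=env.read_state(); f=s["contact_force"]-f0
            if f[2]>lim: break
        st(f"off {np.round(o,1)} z {z}")
        if s["ee_pos"][2]<42: return q
        if s["time"]>45: return None
    return None
E
python3 - <<'E'
from fit import *
print(insert((542.5,116.2),.827))
E
```

```text
above t 10.29 pos [543.  116.4  66.7] F [-0.4 -0.  -2.3] M [-0.03 -0.07  0.04] w 23.9
off [0 0] z 36 t 13.32 pos [544.8 116.2  38. ] F [ 1.8 -3.  32.4] M [-0.42 -0.31 -0.02] w 23.6
[542.5 116.2]
```

```bash
python3 - <<'E'
from fit import *
env.movel([544,116.2,38.5],feed=50); env.open_gripper(); st("rel")
env.movel([544,116.2,120],feed=200)
pick((545.3,376),.303,1.874)
env.goto([469.8,133.3,100],[np.pi,0,1.874])
print(insert((469.8,133.3),1.874))
env.open_gripper(); st("rel")
p=env.read_state()["ee_pos"]; env.movel([p[0],p[1],120],feed=200); st("up")
env.goto([400,-60,220],[np.pi,0,1.35]); 
S=cam("scene");T=cam("top")
a=S[0]["color"][270:350,240:350];b=T[0]["color"][230:310,250:360]
cv2.imwrite("pics/placed.png",np.hstack([cv2.resize(i,None,fx=3.6,fy=5,interpolation=2) for i in(a,b)])); st()
E
```

```text
rel t 14.2 pos [543.9 116.2  38.4] F [-0.5  0.3  0. ] M [-0.06 -0.01 -0.04] w 85.6
over t 16.47 pos [545.9 375.8  44.7] F [0.5 0.  0.7] M [-0.01 -0.01 -0.03] w 85.0
clamp1 t 17.07 pos [545.7 375.3  44.8] F [ 0.5 -8.3 10.7] M [-1.48 -0.15  0.03] w 23.9
clamp2 t 19.74 pos [545.4 376.   44.3] F [-0.  -1.2  4.6] M [-0.28  0.14  0.01] w 23.9
lifted t 20.37 pos [544.9 375.8 114.3] F [-0.5 -0.5 -1.6] M [ 0.02 -0.02 -0.02] w 23.9
above t 22.0 pos [470.3 133.5  66.6] F [-0.6 -0.2 -0.6] M [-0.04 -0.06 -0.02] w 23.8
off [0 0] z 36 t 25.03 pos [470.7 133.4  37.2] F [-0.2 -0.  35.2] M [0.15 0.06 0.02] w 24.0
[469.8 133.3]
rel t 25.66 pos [469.7 133.3  35.9] F [-0.9  0.3  0.3] M [-0.03 -0.03 -0.  ] w 84.8
up t 26.23 pos [469.7 133.3 120.2] F [-0.1 -0.1 -0.9] M [-0.03 -0.07  0.01] w 85.5
 t 27.23 pos [400.2 -59.1 219.2] F [ 0.  -0.1 -0.1] M [0.01 0.05 0.03] w 85.4
```

View pics/placed.png

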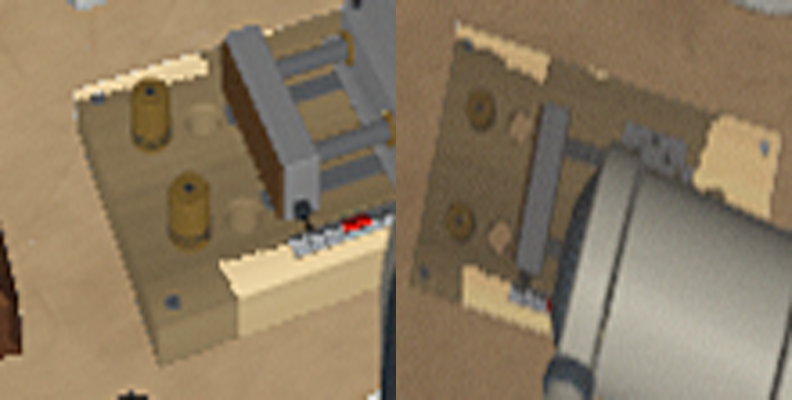

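Both brass dogs stand upright in the far row with their heads on the board, at scene ≈ (282,293) and (292,312). The near row is empty. Now the handle.

```bash
python3 - <<'E'
from fit import *
W=1.349; u=np.array([np.cos(W),np.sin(W),0]); h=np.array([485.5,29.2,0])-132*u
D=[np.pi,0,W-np.pi/2]
env.goto([h[0],h[1],145],D); env.movel([h[0],h[1],76],feed=150); st("at handle")
env.clamp(); s=st("clamped"); print("along x vs h",(s["ee_pos"]-h)@u)
q=h-28*u
env.movel([q[0],q[1],76],feed=40); env.dwell(.3); s=st("pulled"); print("along",(s["ee_pos"]-h)@u, "Fx",s["contact_force"]@u)
S=cam("scene");T=cam("top")
a=S[0]["color"][280:335,300:355];b=T[0]["color"][265:320,260:315]
cv2.imwrite("pics/pulled.png",np.hstack([cv2.resize(i,(400,400),interpolation=2) for i in(a,b)]))
E
```

```text
at handle t 29.26 pos [456.6 -99.6  76.4] F [ 0.8 -0.6  0.3] M [-0.    0.   -0.02] w 85.4
clamped t 29.87 pos [456.7 -99.5  76.5] F [-2.2  2.2 11.7] M [0.32 0.16 0.01] w 23.4
along x vs h 0.0759442698967227
pulled t 31.02 pos [ 450.6 -126.3   76.5] F [ 2.4 11.1 10. ] M [ 1.55 -0.38 -0.03] w 23.7
along -27.356844143924935 Fx 11.328481912358795
```

View pics/pulled.png

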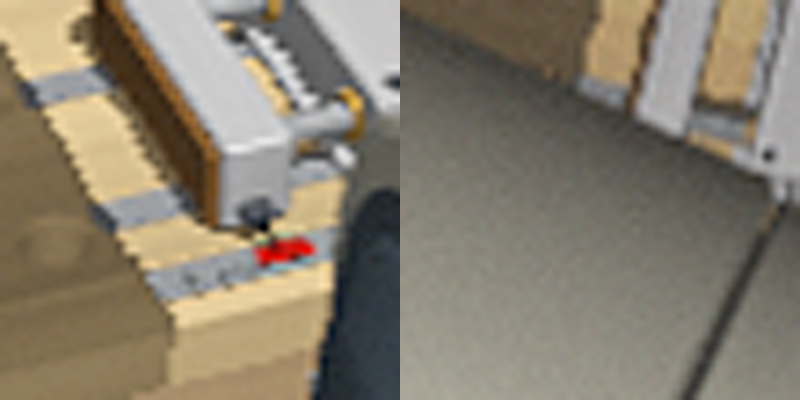

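The scene crop shows the pointer's tip (left panel ≈ (274,247)) at the near edge of the red clip (257–315, middle ≈ 286), so it's still about 2–3 mm short. The arm blocks the top view. I pull 2 mm more and look enlarged.

```bash
cat > pull.py <<'E'
from fit import *
import sys
def pull(d,name):
    W=1.349; u=np.array([np.cos(W),np.sin(W),0]); h=np.array([485.5,29.2,0])-132*u
    q=h-d*u; env.movel([q[0],q[1],76],feed=30); env.dwell(.3); s=st("pulled"); print("along",((s["ee_pos"]-h)@u).round(2))
    fr=[cam("scene") for _ in range(6)]; S=fr[0]; m=np.mean([f[0]["color"] for f in fr],0).astype(np.uint8)
    cv2.imwrite(f"pics/{name}_raw.png",m)
    k=20; x0,y0=322,300; I=cv2.resize(m[y0:y0+24,x0:x0+30],None,fx=k,fy=k,interpolation=cv2.INTER_CUBIC)
    I0=cv2.resize(cv2.imread("pics/scene0.png")[y0:y0+24,x0-5:x0+25],None,fx=k,fy=k,interpolation=cv2.INTER_CUBIC)
    red=lambda p:p[...,2]-1.6*np.maximum(p[...,0],p[...,1])
    c=blob(m,(338.4,314.2),6,1,red); C=at_z(S,c,29); print("red centroid",c.round(2),C.round(1))
    for dx,col in((-4,(0,255,0)),(0,(255,255,0)),(4,(0,255,0))):
        v=np.array([-np.sin(W),np.cos(W),0])
        P=proj(S,[C+dx*u-16*v,C+dx*u+12*v]); P=((P-[x0,y0]+.5)*k).astype(int)
        cv2.line(I,tuple(map(int,P[0])),tuple(map(int,P[1])),col,1)
    cv2.imwrite(f"pics/{name}.png",cv2.resize(np.vstack([I,I0]),None,fx=.62,fy=.62))
if __name__=="__main__": pull(float(sys.argv[1]),sys.argv[2])
E
python3 pull.py 30 p2
```

```text
pulled t 31.67 pos [ 450.2 -128.2   76.5] F [ 1.5 10.7 11.7] M [ 1.56 -0.36  0.08] w 23.7
along -29.33
red centroid [338.66 314.07] [414.8  46.1  29. ]
```

View pics/p2.png

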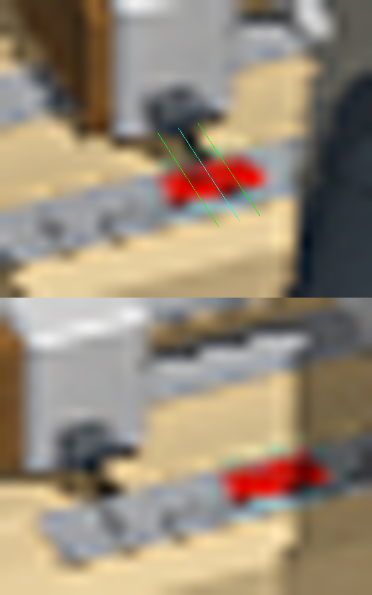

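```bash
python3 - <<'E'
from fit import *
T=cam("top");S=cam("scene");W=1.349;u=np.array([np.cos(W),np.sin(W),0]);v=np.array([-np.sin(W),np.cos(W),0])
t0=cv2.imread("pics/top0.png").astype(np.float32); s0=cv2.imread("pics/scene0.png"); s2=cv2.imread("pics/p2_raw.png")
c=at_z(T,(293.5,290.7),29)   # clip in top
xs=np.arange(-8,42,2.)
for dv in(-12,-9,-6,-3,0,3):
    P=proj(T,c+np.outer(xs,u)+dv*v).astype(np.float32)
    g=cv2.remap(t0,P[None,:,0],P[None,:,1],cv2.INTER_CUBIC)[0]
    print(dv,g.mean(1).round().astype(int).tolist(), "red",(g[:9,2]-g[:9,1]).round().astype(int).tolist())
# jaw end shift in scene: expected for 29.3 mm at jaw end & measured
j=np.array([485.5,29.2,0])+40*u+56*v
for z in(30,45): print("exp shift",z,np.diff(proj(S,[j+[0,0,z],j+[0,0,z]-29.33*u]),axis=0).round(2))
tp=cv2.resize(s0[303:317,318:332],None,fx=8,fy=8,interpolation=2);im=cv2.resize(s2[290:325,322:352],None,fx=8,fy=8,interpolation=2)
m=cv2.matchTemplate(im,tp,cv2.TM_CCOEFF_NORMED);_,b,_,l=cv2.minMaxLoc(m);print("shift",l[0]/8+322-318,l[1]/8+290-303,b)
E
```

```text
-12 [149, 151, 148, 143, 141, 143, 146, 149, 149, 143, 141, 145, 146, 143, 145, 134, 103, 73, 62, 61, 70, 83, 101, 120, 140] red [30, 31, 31, 30, 29, 29, 30, 30, 30]
-9 [149, 157, 149, 135, 127, 131, 139, 148, 148, 139, 137, 146, 149, 149, 154, 144, 119, 94, 74, 67, 79, 96, 106, 108, 108] red [25, 25, 23, 21, 22, 21, 19, 19, 21]
-6 [111, 129, 126, 110, 96, 96, 105, 116, 124, 126, 131, 134, 134, 134, 134, 129, 122, 120, 96, 72, 83, 106, 110, 102, 92] red [13, 16, 13, 4, 1, 9, 17, 18, 13]
-3 [68, 85, 98, 93, 80, 75, 76, 88, 111, 127, 131, 132, 127, 122, 121, 127, 134, 136, 102, 76, 91, 115, 127, 129, 127] red [27, 42, 54, 58, 64, 71, 79, 69, 30]
0 [50, 52, 68, 80, 79, 73, 68, 89, 118, 132, 131, 136, 129, 116, 118, 126, 131, 127, 105, 98, 111, 120, 129, 133, 138] red [54, 71, 99, 117, 123, 126, 142, 106, 40]
3 [55, 57, 80, 98, 92, 83, 75, 92, 117, 123, 119, 117, 112, 106, 114, 118, 112, 105, 100, 109, 120, 123, 125, 126, 122] red [31, 33, 54, 73, 81, 89, 99, 66, 16]
exp shift 30 [[12.16 -3.01]]
exp shift 45 [[12.25 -2.99]]
shift 12.25 -3.125 0.9056404232978821
```

```bash
python3 - <<'E'
from fit import *
T=cam("top");S=cam("scene");W=1.349;u=np.array([np.cos(W),np.sin(W),0]);v=np.array([-np.sin(W),np.cos(W),0])
t0=cv2.imread("pics/top0.png").astype(np.float32); s0=cv2.imread("pics/scene0.png").astype(np.float32); s2=cv2.imread("pics/p2_raw.png").astype(np.float32)
def prof(C,im,c,xs,dvs):
    for dv in dvs:
        P=proj(C,c+np.outer(xs,u)+dv*v).astype(np.float32)
        g=cv2.remap(im,P[None,:,0],P[None,:,1],cv2.INTER_CUBIC)[0]
        r=g[:,2]/g.sum(1); print(dv,"ratio%",(100*r).round().astype(int).tolist(),"sum",g.mean(1).round().astype(int).tolist())
print("top"); prof(T,t0,at_z(T,(293.5,290.7),29),np.arange(-20,15,2.),(-6,-3,0,3,6))
c=at_z(S,(338.66,314.07),29)
print("scene now"); prof(S,s2,c,np.arange(-14,16,2.),(-9,-6,-3,0,3,6))
print("scene start"); prof(S,s0,c,np.arange(-14,42,2.),(-9,-6,-3,0,3,6))
a=s0[305:322,330:350]; print(np.round(100*a[...,2]/a.sum(2)).astype(int)[4:14])
E
```

```text
top
-6 ratio% [37, 37, 37, 37, 37, 38, 38, 38, 37, 36, 35, 37, 38, 38, 37, 36, 36, 37] sum [78, 77, 77, 79, 74, 84, 111, 129, 126, 110, 96, 96, 105, 116, 124, 126, 131, 134]
-3 ratio% [34, 33, 33, 34, 35, 39, 42, 44, 46, 48, 52, 55, 57, 51, 39, 33, 33, 33] sum [71, 76, 77, 76, 70, 63, 68, 85, 98, 93, 80, 75, 76, 88, 111, 127, 131, 132]
0 ratio% [35, 34, 34, 33, 36, 45, 59, 66, 67, 67, 69, 73, 81, 60, 41, 33, 32, 32] sum [73, 78, 75, 72, 70, 59, 50, 52, 68, 80, 79, 73, 68, 89, 118, 132, 131, 136]
3 ratio% [34, 33, 33, 32, 35, 42, 47, 47, 48, 50, 53, 58, 63, 49, 36, 32, 31, 32] sum [66, 72, 78, 74, 68, 62, 55, 57, 80, 98, 92, 83, 75, 92, 117, 123, 119, 117]
6 ratio% [36, 36, 36, 36, 36, 38, 40, 39, 35, 36, 38, 38, 38, 38, 37, 36, 36, 36] sum [77, 79, 83, 83, 77, 71, 66, 68, 82, 109, 120, 119, 113, 112, 125, 134, 124, 110]
scene now
-9 ratio% [39, 40, 39, 38, 38, 37, 36, 33, 38, 40, 38, 40, 40, 40, 39] sum [176, 173, 190, 197, 196, 181, 102, 40, 87, 100, 98, 138, 190, 191, 182]
-6 ratio% [36, 36, 36, 37, 38, 37, 42, 50, 41, 42, 36, 38, 37, 35, 37] sum [168, 164, 170, 166, 149, 140, 73, 
[... 2117 characters left out ...]
137, 148, 157, 159, 131, 133, 162, 148, 161, 142, 149, 160, 164, 168]
[[39 39 39 39 39 39 39 39 39 39 40 41 40 40 40 41 40 41 41 42]
 [39 39 39 39 39 39 39 39 39 39 40 40 41 41 41 41 41 38 37 33]
 [39 39 39 39 39 39 39 39 39 38 39 39 40 38 37 34 32 32 32 33]
 [39 39 39 39 39 39 38 38 37 35 41 50 31 31 33 33 33 33 33 33]
 [40 39 39 39 39 36 40 44 53 74 76 79 57 36 32 32 33 33 33 32]
 [39 37 36 33 37 59 82 78 84 84 86 96 94 49 31 32 32 32 32 34]
 [33 33 33 32 32 53 96 86 87 71 64 31 31 30 31 33 35 39 41 41]
 [33 33 33 33 32 38 48 32 31 30 30 31 34 38 40 41 41 40 40 41]
 [33 33 33 33 32 31 31 31 35 38 39 41 41 41 41 40 40 40 40 41]
 [32 32 32 33 36 39 39 39 39 39 40 40 41 41 41 40 40 41 41 40]]
```

The top profile gives a pull of ≈ 30.8 mm and the scene ≈ 32, allowing for the pointer's height above the clip. I set about 31.4 mm.

```bash
python3 pull.py 32.1 p3; python3 -c "
from fit import *
env.dwell(.5); st('hold')
a=cv2.imread('pics/p3.png')[:298]; S=cam('scene'); b=cv2.resize(S[0]['color'][265:340,255:360],None,fx=4,fy=298/75); cv2.imwrite('pics/fin.png',np.hstack([a,b]))"
```

```text
pulled t 32.72 pos [ 449.7 -130.3   76.5] F [ 3.4 10.2 11.4] M [ 1.65 -0.37  0.03] w 23.7
along -31.42
red centroid [338.67 314.1 ] [414.7  46.2  29. ]
hold t 33.52 pos [ 449.7 -130.3   76.5] F [ 2.  10.9 11.2] M [ 1.7  -0.4   0.06] w 23.7
```

View pics/fin.png

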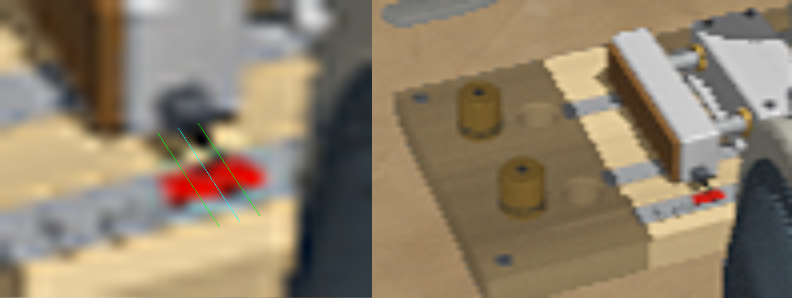

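The tip (column ≈ 210) now stands over the middle of the clip (160–265, middle ≈ 213). Both dogs are still seated and the hold is steady.

```bash
python3 -c "
from h import env
print(env.hand_in())"
```

```text
the job is handed in; nothing more can be done
None
```

The job is handed in. Both brass dogs are in the two far holes, and the jaw is held back with its pointer over the red clip.

- **Dogs:** I released both dogs once they were down. Both went in at the first try and stopped against the board at about the expected height. The pictures after placing and at the end show both upright with their heads on the board and the near row empty.
- **Jaw:** I pulled the handle back by about 31.4 mm and was still gripping it at hand-in, against about 11 N along the slide. The hold stayed steady for the last 0.5 s I checked, and the clock then read 33.5 s.
- **Pointer:** in the last enlarged picture its tip is over the middle of the clip.
- **Disagreements:** the two cameras differed by about 3 mm in position. My best pull estimates were 30.8 mm from the top camera and about 32 mm from the scene camera, so I set the pull between them. The pointer could be off the clip's middle by up to about 1 mm. The arm hid the clip from the top camera at the end, so the final check rests on the scene camera alone.
- **Other things on the bench:** I did not plan any contact with them, and the wrist force readings showed none. I did not check each one in a last picture.

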